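# Hang a second template on an occupied hook and close up the pair

## Robot

A 6-joint arm with a two-finger parallel gripper is mounted at the origin on a cart in front of the work surface, level with it; the furniture and walls round the work are solid. World frame = base frame: x ahead of the robot, y to its left, z up, the work surface at z = 0. Lengths are in mm, angles in rad, forces in N, time in s.
With the tool pointing down it reaches from about 275 to 1000 mm from the base axis. Payload 8.4 kg.
Tool frame: the origin (TCP) lies at the very end of the fingers, on their centre line; the grasp point (between the pads) lies behind it (r.grip_point_offset is the x of the grasp point in the tool frame, in mm); x points along the fingers, z is the direction in which the jaws open and shut, and the axes are right-handed (so a half turn about x gives the same grasp; the last joint's range is limited). The gripper opens to 85 mm and grips with 20 to 120 N. Pads are 22 mm wide; open, the fingers measure 114 mm over their backs; the gripper's body (76 mm by 85 mm) begins 54 mm behind the grasp point. The pads swing forward as they close: fully open they stand 13 mm farther back than shut.
Start: joints at [-1.302, 0.353, 1.633, -0, 1.155, -0.002], TCP at [167.187, -602.226, 231.281] pointing down, gripper open.
Joint ranges: [-2.63, 2.63], [-0.92, 2.1], [0.06, 2.66], [-1.3, 4.44], [0, 2.69], [-3.02, 3.02]. Speed limits (rad/s): [2.22, 2.22, 2.79, 3.14, 3.14, 3.14].

## Interface

Orientations are given as [roll, pitch, yaw] about the fixed x, y, z axes, in that order (R = Rz(yaw) Ry(pitch) Rx(roll)).
In Python, from rig import r, vision, order gives the robot as it stands. The module is installed in compiled form; this text tells all that it offers.
- The arm moves only by the tool step_arm, never from a script. Its argument "rows" is a list of rows, each a list of 7 numbers: the shift along the world's x, y, z in mm, then the turn, a rotation vector about the world's x, y, z in rad, then the finger opening in mm, from 0 to 85.4. A call has exactly 8 rows; each row is the pose to reach, as a shift and turn from the pose measured when the call began; what a row does not reach only later rows make up. A row lasts 1/8 s, in which the tool goes at most 62.5 mm and 10.7 degrees, less where a joint would pass 70% of its speed; a pose out of reach is approached as far as the arm can. A call with a gripper value outside its range is refused whole. The fingers move at their own pace and stop on an object; "force" is the grip in N (left out, the last holds). Time passes only in rows, so rows that repeat a pose let the fingers close, or fill a call up. It gives the time, the measured TCP pose, the force and the opening at its end, in the units of the state.
- r.sense(): the state, without advancing time (a new reading comes with each control period).
- vision.grab_frame(name): name is "scene" or "side" or "wrist"; returns (picture, depth): 480x640x3 uint8, red, green, blue; 480x640 float32, mm along the optical axis (not along the pixel's ray), 0 where there is no reading.
- vision.camera_info(name): a dict with "K" (3x3 intrinsics, pixels), "origin" and "attitude" of the camera in the world; the wrist camera has in their place "tool_from_camera" (4x4, takes a point from camera to tool coordinates, whose origin is the TCP and whose axes are the tool frame's). Camera axes: x right, y down, z forward; pixel columns grow to the right and rows downward; lengths in mm; the calibration is good to about 2 mm. A picture is of the moment at which its call begins: read the wrist's pose just before it. camera_info takes no time and is no camera call.
- order.sign_off(): hands the job in, once; it reports no verdict.
The state is a dict: "clock": time; "qpos": joint angles; "qvel": joint speeds; "joint_efforts": joint torques, N m; "eef_pos": TCP position; "tcp_rot": TCP orientation; "contact_force": force on the tool from outside, world axes, zero at the start; "wrist_torque": the same for the moment, N m; "opening": opening from 0.0 (shut) to 1.0 (fully open).
Only numpy, scipy, OpenCV 4.12 (cv2) and the standard library are available. Lean on these libraries where they do the work, as an engineer would, in place of code of your own. Each camera call takes 0.05 s, during which the arm holds its last target.

## Task

Draw the wide plywood template up out of its slotted block and hang it by its hole on the steel hook, in front of the narrow template that already hangs there. Slide it along the rod so that it pushes the narrow one back until you feel that one bear on the rubber stop; press the pair home lightly (about 7 N, never over 15 N), then let go. Both must be left hanging straight and close together on the rod; do not lift or knock the narrow one off, do not strain the hook stand, and leave the glue bottle, the tub and the sanding block where they are.

Things in the scene. Friction and masses are not known exactly. Their poses are not given: they have to be found in the camera images.
- hook_front (a point): Point on the axis of the hook's round steel rod (8 mm thick) at the front end of its straight part, 150 mm above the work surface. x runs along the rod from tip to post, y level across it, z up. The rod is level and straight for 103 mm in +x. In front of here the tip turns up at 45 degrees: its centre line ends 5 mm further in -x and 5 mm higher, with a round end of 4 mm radius.
- hook_stand: The fixed stand that carries the rod: foot 150 x 90 x 12 mm, origin under its centre, x from tip to post (post at x = 60 mm); hook_front lies at (-55, 0, 150) mm. Nothing stands above the rod. Round the rod sits a rubber stop disc (28 mm diameter); its front is 62 to 92 mm behind hook_front, not measured: find it by feel. It gives about 0.4 mm per newton and springs back.
- wide_hole (a point): Centre of the 18 mm hanging hole of the wide plywood template: plate 44 mm wide, 8 mm thick, 110 mm tall, about 90 g (varies). The hole is 34 mm below the top edge, mid-width. x goes through the thickness, y across the width, z up. The sides are straight from the top to 68 mm below it and can be gripped across the 44 mm. Hanging on the rod, the hole centre is about 5 mm below the rod axis.
- wide: The wide template, the same part as wide_hole; origin at the centre of its bottom edge, z up the plate.
- narrow_hole (a point): Centre of the 18 mm hanging hole of the narrow plywood template: plate 32 mm wide, 8 mm thick, 90 mm tall, about 60 g (varies). It hangs across the rod from the start, loose and free to slide; the hole is 28 mm below its top edge and about 5 mm below the rod axis. Axes as for wide_hole.
- narrow: The narrow template, the same part as narrow_hole; origin at the centre of its bottom end, z up the plate.
- slot_block: Fixed wooden block 56 x 94 x 30 mm, origin under its centre, with one upright slot 20 mm deep, 47 mm long in y and about 10.5 mm in x, in which the wide template stands (bottom edge 10 mm above the work surface, hole centre 86 mm above it).
- glue: Bystander: cream glue bottle with a pointed cap, 36 mm in diameter, 118 mm tall, origin under its centre.
- tub: Bystander: small white tub with a lid, 61 mm in diameter, 42 mm tall, origin under its centre.
- sander: Bystander: sanding block 38 x 63 x 25 mm, origin under its centre.
There are look-alikes about, which are no part of the job. Leave any turquoise look-alike of the wide alone.

How it is judged:
By the outcome, as a careful person would: the job done as asked, in the order asked, and still so for the second after the job is handed in, with the robot touching nothing.
It also fails if it takes over 64 s, if anything falls off the work surface, if the arm or the gripper's body presses on something with over 40 N, if the wrist force passes 120 N, or if a joint passes its speed limit or range.

## Working session

There is one attempt and no reset: what is moved stays moved. The work goes in short steps, Python scripts to look and compute and a tool call to move; the robot and the scene stay as the last step left them, time stands still between calls to the robot, and variables do not carry over. Pictures are saved under pics/ and viewed, and the job is handed in when it is done.

Besides the shell and the picture viewer there is one more tool, called after ">>>" by a JSON object that holds its "api" and its "payload", one argument or row to a line. step_arm: Moves the arm, as the interface text tells. Its arguments: {"type":"object","properties":{"rows":{"type":"array"},"force":{"type":"number"}},"required":["rows"]}

```bash
mkdir -p pics; cat > h.py <<'E'
import numpy as np, cv2
from rig import r, vision, order
from scipy.spatial.transform import Rotation as R
def save(n,im): cv2.imwrite('pics/'+n+'.png',cv2.cvtColor(im,cv2.COLOR_RGB2BGR))
E
python3 - <<'E'
from h import *
print(r.sense(), r.grip_point_offset)
for n in ('scene','side','wrist'):
    p,d=vision.grab_frame(n); save(n+'0',p); np.savez('pics/'+n+'0.npz',p=p,d=d); print(n,vision.camera_info(n))
E
```

```text
{'clock': 0.0, 'qpos': array([-1.30240968e+00,  3.53615994e-01,  1.63412782e+00,  3.30203657e-06,
        1.15518308e+00, -2.39064653e-03]), 'qvel': array([-0.00125018,  0.00065751,  0.00090103,  0.00172485, -0.002107  ,
       -0.00048496]), 'joint_efforts': array([ 1.07389205e-03, -6.05252910e+01, -3.42060721e+01, -1.54683603e-04,
        9.35397518e-03,  4.59419323e-05]), 'eef_pos': array([ 167.05873821, -601.77725735,  230.58445752]), 'tcp_rot': array([3.13693918, 1.56946209, 1.83691881]), 'contact_force': array([ 1.27360563,  1.09249226, -0.15664572]), 'wrist_torque': array([ 0.00411097,  0.02826437, -0.0443201 ]), 'opening': 1.0017077419816085} -18.700000000000003
scene {'K': array([[529.93110556,   0.        , 314.79672505],
       [  0.        , 529.93110556, 230.74719501],
       [  0.        ,   0.        ,   1.        ]]), 'origin': array([-176.42397307,  784.58554429,  721.53105537]), 'attitude': array([-2.10840997, -0.02540365, -2.37169013])}
side {'K': array([[488.42167675,   0.        , 316.1393755 ],
       [  0.        , 488.42167675, 237.08285814],
       [  0.        ,   0.        ,   1.        ]]), 'origin': array([ 96.66013845, 610.52905561, 679.01319582]), 'attitude': array([-2.22440442, -0.00774386, -2.49669595])}
wrist {'K': array([[421.55454223,   0.        , 326.23499286],
       [  0.        , 421.55454223, 233.84386224],
       [  0.        ,   0.        ,   1.        ]]), 'tool_from_camera': array([[ 1.58169113e-04, -3.25508015e-01,  9.45539268e-01,
        -1.43455967e+02],
       [-3.09067554e-04, -9.45539250e-01, -3.25507958e-01,
         8.34492677e+01],
       [ 9.99999940e-01, -2.40750204e-04, -2.50159070e-04,
         4.81376398e-01],
       [ 0.00000000e+00,  0.00000000e+00,  0.00000000e+00,
         1.00000000e+00]])}
```

View pics/scene0.png

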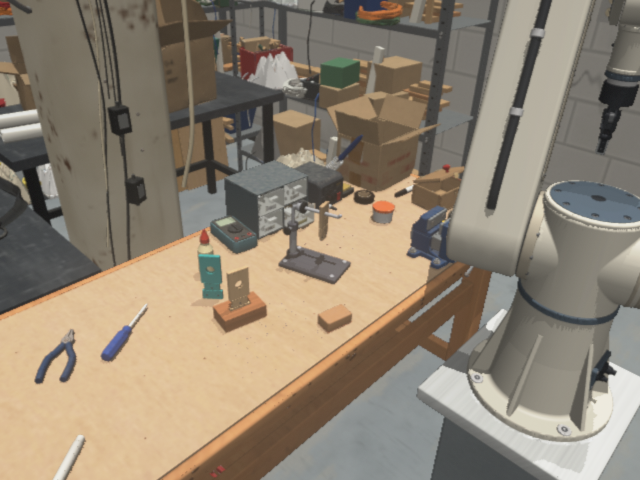

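View pics/side0.png

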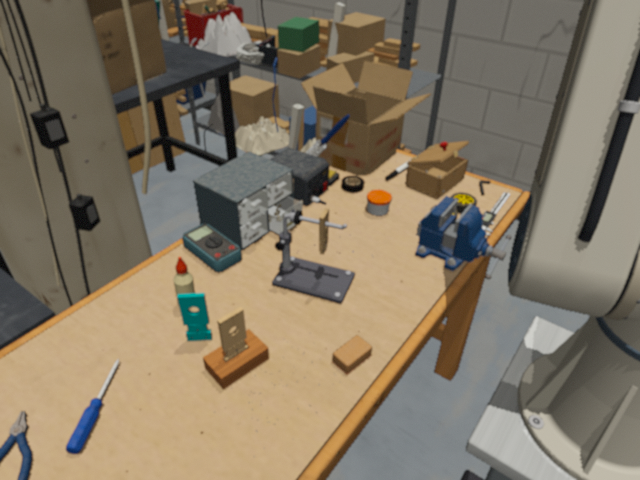

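View pics/wrist0.png

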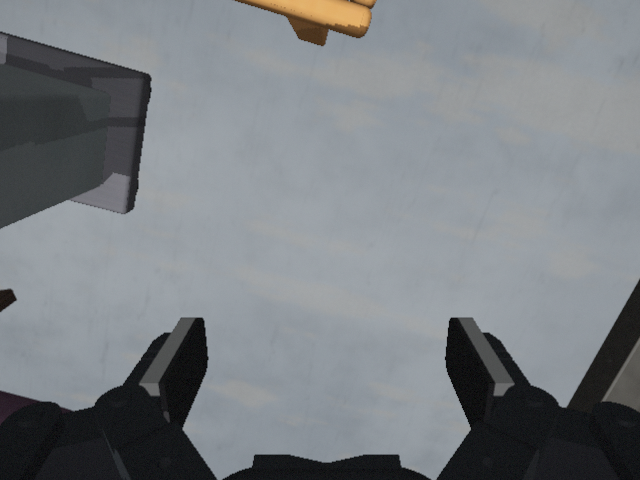

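Candidates for the wide template: the wooden plate in the slotted block (scene 238,288; side 232,335), the turquoise look-alike (scene 210,275; side 195,315) and the plate on the hook (narrow; scene 323,220; side 324,232). I choose the wooden plate in the block. Next is a close crop and the measurements.

```bash
cat >> h.py <<'E'
def cam(n):
    c=vision.camera_info(n); return c['K'],R.from_euler('xyz',c['attitude']).as_matrix(),c['origin']
def cloud(n,d,box=None):
    K,Rm,o=cam(n); v,u=np.mgrid[0:480,0:640]
    P=np.stack([(u-K[0,2])/K[0,0]*d,(v-K[1,2])/K[1,1]*d,d],-1)@Rm.T+o
    P[d<=0]=np.nan; return P
def proj(n,p):
    K,Rm,o=cam(n); q=(np.asarray(p)-o)@Rm; return q[...,:2]/q[...,2:]*K[0,0]+K[:2,2]
E
python3 - <<'E'
from h import *
s=np.load('pics/side0.npz'); p,d=s['p'],s['d']
save('crop_side0',cv2.resize(p[190:400,170:370],None,fx=3.9,fy=2.85,interpolation=cv2.INTER_CUBIC) if 0 else cv2.resize(p[190:400,160:380],None,fx=2.8,fy=2.8,interpolation=cv2.INTER_CUBIC))
s2=np.load('pics/scene0.npz'); save('crop_scene0',cv2.resize(s2['p'][190:340,190:370],None,fx=4,fy=4,interpolation=cv2.INTER_CUBIC))
for n,s in (('side',s),('scene',s2)):
    P=cloud(n,s['d']); 
    pts={'side':[(232,325),(195,310),(324,232),(238,362),(315,283),(300,340)],'scene':[(238,282),(210,268),(323,220),(240,315),(315,265),(300,290)]}[n]
    for u,v in pts: print(n,u,v,P[v,u].round(1))
E
```

```text
side 232 325 [515.2 266.9 100.6]
side 195 310 [672.3 221.8  -1.4]
side 324 232 [515.1  23.2 138.8]
side 238 362 [500.9 277.2  30.8]
side 315 283 [526.4  34.3  12.9]
side 300 340 [4.657e+02 1.592e+02 4.000e-01]
scene 238 282 [616.1 192.2  -1.1]
scene 210 268 [679.3 221.6  20.1]
scene 323 220 [517.3  21.2 135.5]
scene 240 315 [493.8 283.5  28.6]
scene 315 265 [529.6  29.7  11.5]
scene 300 290 [496.7 111.6  -1. ]
```

View pics/crop_side0.png

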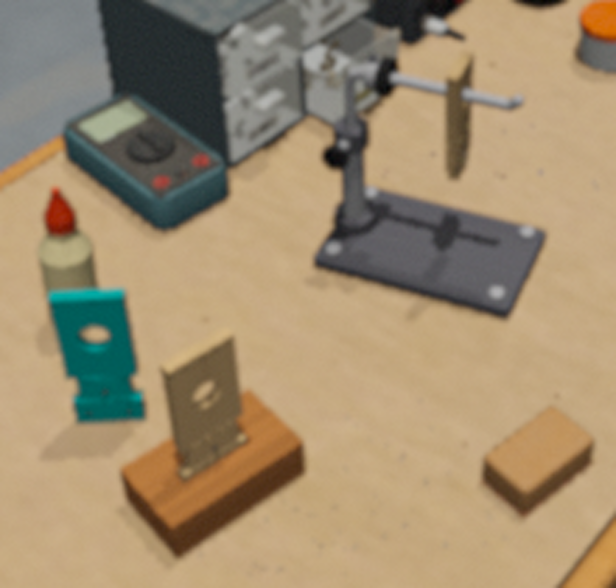

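View pics/crop_scene0.png

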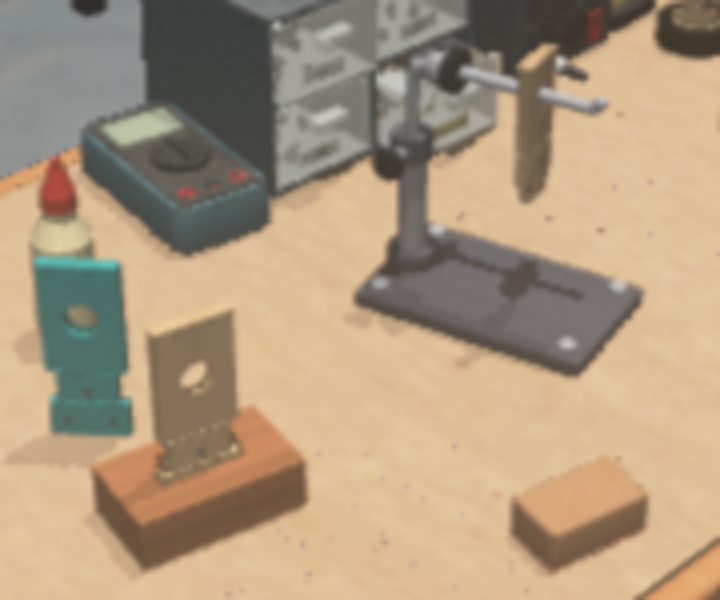

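```bash
cat > fit.py <<'E'
from h import *
for n in ('side','scene'):
    s=np.load(f'pics/{n}0.npz'); P=cloud(n,s['d']).reshape(-1,3); P=P[~np.isnan(P[:,0])]
    def sel(c,rad,z0,z1): return P[(np.hypot(*(P[:,:2]-c).T)<rad)&(P[:,2]>z0)&(P[:,2]<z1)]
    def rect(Q): 
        q=Q[:,:2].astype(np.float32); 
        return cv2.minAreaRect(q)
    b=sel((508,272),70,24,34); print(n,'block top',len(b),rect(b), b[:,2].mean())
    w=sel((508,272),50,45,125); 
    m=w.mean(0);u,S,vt=np.linalg.svd(w-m,full_matrices=False); print('wide',len(w),m,'n',vt[2],'S',S/np.sqrt(len(w)),w.min(0),w.max(0))
    f=sel((530,30),110,7,16); print('foot',len(f),rect(f))
    t=sel((530,30),110,143,160); print('rod pts',len(t)); 
    nr=sel((516,22),30,95,140); m=nr.mean(0);print('narrow',len(nr),m,nr.min(0),nr.max(0))
E
python3 fit.py
```

```text
side block top 1328 ((517.2161254882812, 265.5115661621094), (95.0073471069336, 58.63249206542969), 78.88407135009766) 30.187922339767685
wide 935 [515.26110422 267.31753061  88.68885008] n [-0.97630274  0.21538931  0.02098579] S [23.47097644 13.458313    1.99933706] [508.30551309 242.75308737  45.10925538] [526.34429019 288.14631765 123.2713531 ]
foot 2130 ((539.2416381835938, 21.457557678222656), (149.9394073486328, 91.88701629638672), 16.386991500854492)
rod pts 359
narrow 184 [517.89871205  20.47762541 118.19031787] [512.44842302  -2.89488076  95.04260051] [523.66760417  32.67314238 139.92215234]
scene block top 767 ((517.3392944335938, 267.0964660644531), (95.31880187988281, 62.218292236328125), 78.95945739746094) 29.587816190380515
wide 670 [515.84923022 268.31759236  86.63797948] n [-0.97696731  0.21289769  0.01447224] S [22.95983803 13.50625442  2.26548067] [508.35762457 243.92844033  45.34622375] [526.94801754 290.49576385 122.92263192]
foot 1313 ((539.7828979492188, 22.64002227783203), (152.57093811035156, 94.9998550415039), 16.22087860107422)
rod pts 248
narrow 159 [518.62082221  20.1234936  118.70125353] [511.05951448  -2.05684629  95.10631026] [526.79953893  35.95806749 139.71823825]
```

```bash
cat > fit2.py <<'E'
from h import *
for n in ('side','scene'):
    s=np.load(f'pics/{n}0.npz'); P=cloud(n,s['d']).reshape(-1,3); P=P[~np.isnan(P[:,0])]
    a=np.deg2rad(16.3); c=np.array([539.5,22.0]); ex=np.array([np.cos(a),np.sin(a)]); ey=np.array([-ex[1],ex[0]])
    X=(P[:,:2]-c)@ex; Y=(P[:,:2]-c)@ey; Z=P[:,2]
    m=(abs(X)<110)&(abs(Y)<60)&(Z>85)
    for x0 in range(-100,100,10):
        k=m&(X>=x0)&(X<x0+10); 
        if k.sum(): print(n,x0,k.sum(),'Y',np.percentile(Y[k],[2,50,98]).round(1),'Z',np.percentile(Z[k],[2,50,98]).round(1))
    w=(abs(X)<95)&(abs(Y)<12)&(Z>143)&(Z<158)
    k=w&((X<-35)); print('tip X min',X[k].min() if k.any() else None)
E
python3 fit2.py
```

```text
side -70 8 Y [-3.3  0.1  2.9] Z [153.9 156.8 159.9]
side -60 26 Y [-3.4  0.6  3.4] Z [149.1 154.5 159.4]
side -50 24 Y [-3.   0.8  2.8] Z [147.2 152.8 155.7]
side -40 24 Y [-3.6  0.4  3.6] Z [149.1 153.2 155.8]
side -30 265 Y [-17.9   1.8  15.4] Z [ 88.7 135.4 174.1]
side -20 134 Y [-12.9  13.3  16.1] Z [ 89.5 143.6 174.4]
side -10 21 Y [-4.   0.2  3.1] Z [147.4 152.9 155.5]
side 0 19 Y [-2.8  1.1  3.9] Z [148.6 152.6 155.7]
side 10 24 Y [-2.9  0.4  2.9] Z [149.5 152.3 155.7]
side 20 68 Y [-11.9   1.5  12.4] Z [139.4 153.6 163.4]
side 30 60 Y [-6.7  7.1 13.1] Z [143.6 159.1 164.9]
side 40 69 Y [-5.1  2.6  9.4] Z [ 89.4 150.6 164.7]
side 50 182 Y [-9.8  4.5 31.4] Z [ 86.5 103.2 152.2]
side 60 94 Y [-4.5  8.5 31. ] Z [ 87.8 102.3 141. ]
side 70 9 Y [-4.   3.   5.9] Z [ 89.5 102.4 104.8]
tip X min -63.269644292087804
scene -70 6 Y [-2.7  0.5  2.3] Z [152.6 155.9 160.2]
scene -60 17 Y [-1.5  2.   6.1] Z [147.4 154.7 159. ]
scene -50 13 Y [-3.6 -0.1  2.5] Z [145.7 150.9 154.5]
scene -40 15 Y [-3.6  1.7  3.2] Z [149.1 152.4 154.6]
scene -30 229 Y [-17.4   1.9  16.8] Z [ 87.6 133.6 173.5]
scene -20 102 Y [-10.7  13.4  17. ] Z [ 87.3 139.1 174.4]
scene -10 9 Y [-3.9  1.5  4. ] Z [148.2 152.8 153.7]
scene 0 16 Y [-2.4  0.8  4.6] Z [148.6 152.6 155. ]
scene 10 14 Y [-1.3  1.1  3.2] Z [147.2 152.  154.7]
scene 20 46 Y [-12.6   1.9  11.8] Z [140.  153.  163.6]
scene 30 47 Y [-11.2   7.4  14.3] Z [139.5 156.1 164.3]
scene 40 40 Y [-2.8  3.5 11. ] Z [ 87.7 153.3 165.9]
scene 50 134 Y [-6.5  4.3 32.7] Z [ 87.2 102.5 152.5]
scene 60 67 Y [-4.5  8.  32.8] Z [ 87.4 103.6 141. ]
scene 70 7 Y [ 0.1  4.1 27.2] Z [ 93.1  96.9 103.5]
tip X min -62.67051439114702
```

The crop confirms the choice: the wood-coloured plate with a hole, standing in the block. Next I check the neighbours and the tool orientation.

```bash
python3 - <<'E'
from h import *
s=np.load('pics/side0.npz'); P=cloud('side',s['d'])
for nm,(u,v) in dict(turq=(195,300),glue=(184,290),glue_cap=(182,268),tub=(378,203),vise=(450,215),meter=(212,248),cab=(240,165),cabR=(285,200)).items(): print(nm,P[v,u].round())
st=r.sense(); M=R.from_euler('xyz',st['tcp_rot']).as_matrix(); print('tool',M.round(3))
# top-edge line of wide for centre
for n in('side','scene'):
    s=np.load(f'pics/{n}0.npz');Q=cloud(n,s['d']).reshape(-1,3);Q=Q[~np.isnan(Q[:,0])]
    a=np.deg2rad(-11.5);ex=np.array([np.cos(a),np.sin(a)]);ey=np.array([-ex[1],ex[0]]);c=np.array([517.3,266.3])
    X=(Q[:,:2]-c)@ex;Y=(Q[:,:2]-c)@ey
    k=(abs(X)<20)&(abs(Y)<40)&(Q[:,2]>55)&(Q[:,2]<122)
    print(n,'Y',np.percentile(Y[k],[1,50,99]).round(1),'X',np.percentile(X[k],[2,20,50,80,98]).round(1))
    k&=Q[:,2]<112; A=np.c_[Y[k],Q[k,2],np.ones(k.sum())]; print('X= a*Y+b*Z+c',np.linalg.lstsq(A,X[k],rcond=None)[0])
    # tall things within 200
    k=(np.hypot(X,Y)<170)&(Q[:,2]>60)&(np.hypot(X,Y)>40); 
    if k.any(): print('tall',Q[k].min(0).round(),Q[k].max(0).round())
E
```

```text
turq [602. 265. 102.]
glue [681. 231.  53.]
glue_cap [683. 224. 101.]
tub [ 557. -254.   41.]
vise [ 378. -244.   87.]
meter [746. 102.  38.]
cab [827. -77. 129.]
cabR [ 743. -133.   38.]
tool [[-0.     0.964  0.267]
 [ 0.001  0.267 -0.964]
 [-1.    -0.    -0.001]]
side Y [-22.7   0.9  21.3] X [-4.6 -3.6 -2.8 -1.4  4. ]
X= a*Y+b*Z+c [ 0.02093813 -0.00335625 -2.28881211]
tall [588. 212.  60.] [684. 285. 113.]
scene Y [-21.9   2.   22.7] X [-5.6 -3.5 -2.1 -0.4  4.5]
X= a*Y+b*Z+c [ 0.01347949 -0.00490022 -1.67472322]
tall [587. 213.  60.] [683. 287. 112.]
```

>>> {"api": "step_arm", "payload": {
  "rows": [
    [22,54,0,0,0,0.166,85],
    [44,108,0,0,0,0.332,85],
    [66,163,0,0,0,0.498,85],
    [88,217,0,0,0,0.664,85],
    [110,271,0,0,0,0.83,85],
    [131,325,0,0,0,0.996,85],
    [153,380,0,0,0,1.162,85],
    [175,434,0,0,0,1.328,85]
  ],
  "force": 50
}}

```text
clock: 1.15
eef_pos: [342.4, -166.2, 230.9]
tcp_rot: [-2.525, 1.57, -2.492]
contact_force: [0.8, -0.5, 0.0]
opening: 0.993
```

>>> {"api": "step_arm", "payload": {
  "rows": [
    [22,54,0,0,0,0.166,85],
    [44,108,0,0,0,0.332,85],
    [66,163,0,0,0,0.498,85],
    [88,217,0,0,0,0.664,85],
    [110,271,0,0,0,0.83,85],
    [131,325,0,0,0,0.996,85],
    [153,380,0,0,0,1.162,85],
    [175,432,-10,0,0,1.327,85]
  ]
}}

```text
clock: 2.15
eef_pos: [518.3, 268.2, 221.3]
tcp_rot: [-1.29, 1.569, 0.076]
contact_force: [1.9, -1.4, 0.4]
opening: 0.995
```

```bash
python3 - <<'E'
from h import *
st=r.sense(); M=R.from_euler('xyz',st['tcp_rot']).as_matrix(); print(M.round(3),st['eef_pos'],st['qpos'],st['contact_force']); print('az z',np.degrees(np.arctan2(M[1,2],M[0,2])))
p,d=vision.grab_frame('wrist'); save('wrist1',p); np.savez('pics/wrist1.npz',p=p,d=d,M=M,t=st['eef_pos'])
T=vision.camera_info('wrist')['tool_from_camera']; K=vision.camera_info('wrist')['K']
v,u=np.mgrid[0:480,0:640]; Q=np.stack([(u-K[0,2])/K[0,0]*d,(v-K[1,2])/K[1,1]*d,d],-1).reshape(-1,3)[d.ravel()>0]
Q=Q@T[:3,:3].T+T[:3,3]; W=Q@M.T+st['eef_pos']
k=(np.hypot(W[:,0]-517,W[:,1]-266)<32)&(W[:,2]>112)&(W[:,2]<128); print(k.sum(),W[k].mean(0) if k.any() else '')
if k.any(): print(cv2.minAreaRect(W[k][:,:2].astype(np.float32)),W[k][:,2].max())
k=(np.hypot(W[:,0]-517,W[:,1]-266)<70)&(W[:,2]>25)&(W[:,2]<35); print(cv2.minAreaRect(W[k][:,:2].astype(np.float32)))
E
```

```text
[[ 0.002 -0.979  0.203]
 [ 0.     0.203  0.979]
 [-1.    -0.001  0.   ]] [518.25111114 268.17539324 221.28001682] [ 4.75304877e-01  2.98125858e-01  1.73554673e+00 -6.77623215e-04
  1.10648280e+00 -8.90407400e-01] [ 1.9162211  -1.43750542  0.35129843]
az z 78.26692926369999
1189 [517.80675161 265.27343289 119.69940353]
((518.8317260742188, 265.2723388671875), (43.886749267578125, 8.991918563842773), 78.6214370727539) 122.97932600275905
((518.8270874023438, 265.3484802246094), (94.38088989257812, 56.53614044189453), 78.92188262939453)
```

View pics/wrist1.png

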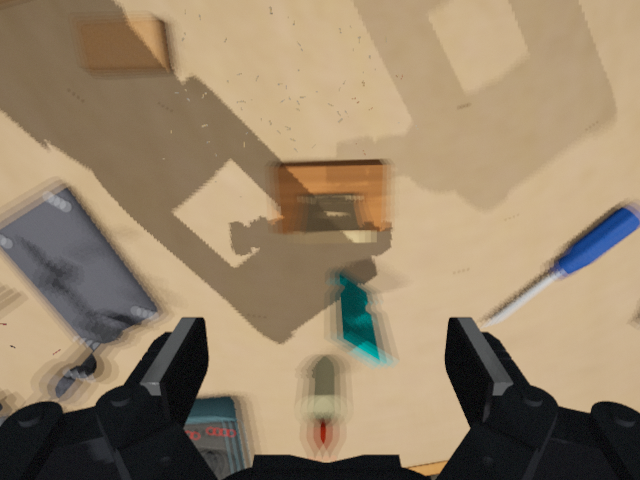

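The blurred wrist view shows the wide plate edge-on at (325,236) in the block, with turquoise at (360,320) clear of the fingers. I descend over it.

>>> {"api": "step_arm", "payload": {
  "rows": [
    [0,-2.5,-30,0,0,0,85],
    [0,-2.5,-65,0,0,0,85],
    [0,-2.5,-95,0,0,0,85],
    [0,-2.5,-115,0,0,0,85],
    [0,-2.5,-130,0,0,0,85],
    [0,-2.5,-138,0,0,0,85],
    [0,-2.5,-141,0,0,0,85],
    [0,-2.5,-141,0,0,0,85]
  ]
}}

```text
clock: 3.2
eef_pos: [520.4, 271.0, 78.9]
tcp_rot: [-0.472, 1.566, 0.903]
contact_force: [0.5, -0.1, 0.1]
opening: 0.997
```

```bash
python3 - <<'E'
from h import *
st=r.sense(); print(st['eef_pos'],st['contact_force'],st['opening'])
p,d=vision.grab_frame('wrist'); save('wrist2',p)
p,d=vision.grab_frame('side'); save('side2',cv2.resize(p[150:400,120:400],None,fx=2.5,fy=2.4))
E
```

```text
[520.42682112 271.0006      78.94936573] [ 0.45356342 -0.10353334  0.05088871] 0.9971025139576372
```

View pics/wrist2.png

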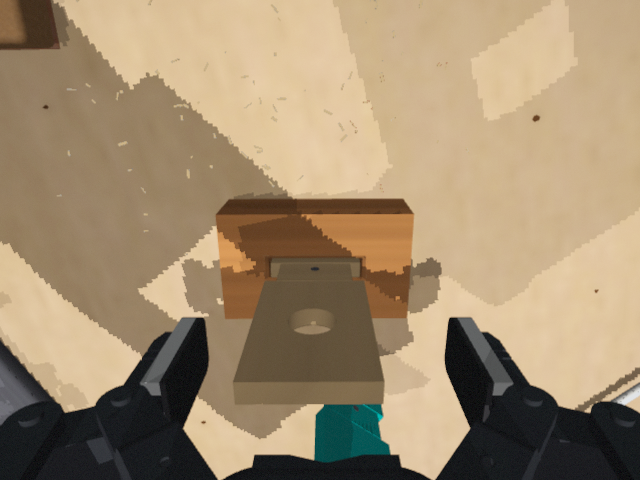

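View pics/side2.png

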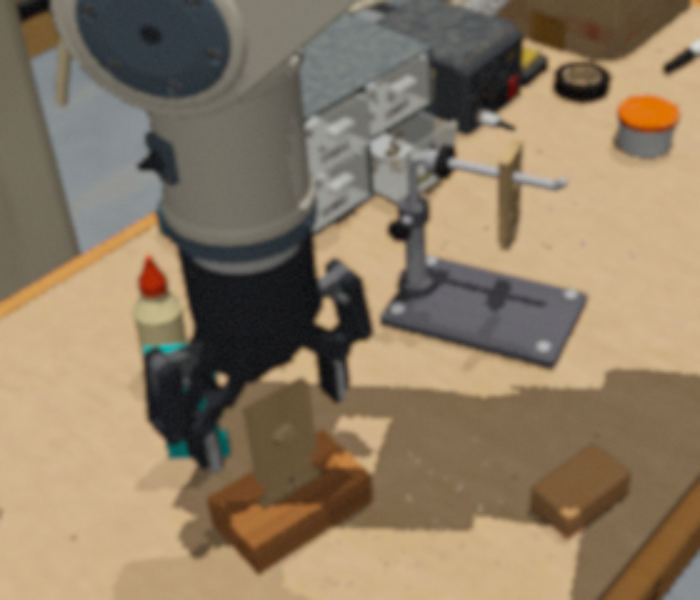

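The plate edge runs from (234,403) to (383,403), about 17 px left of the finger centre at col 326. The arm therefore sits about 5 mm off to +y, because it was still settling when the last call began. I measure again, now at rest.

```bash
cat >> h.py <<'E'
def wrist(name):
    st=r.sense(); M=R.from_euler('xyz',st['tcp_rot']).as_matrix()
    p,d=vision.grab_frame('wrist'); save(name,p)
    c=vision.camera_info('wrist');T=c['tool_from_camera'];K=c['K']
    v,u=np.mgrid[0:480,0:640]; Q=np.stack([(u-K[0,2])/K[0,0]*d,(v-K[1,2])/K[1,1]*d,d],-1)
    Q=Q@T[:3,:3].T+T[:3,3]; W=Q@M.T+st['eef_pos']; W[d<=0]=np.nan; Q[d<=0]=np.nan
    return st,M,p,d,Q,W
E
python3 - <<'E'
from h import *
st,M,p,d,Q,W=wrist('wrist3'); np.savez('pics/wrist3.npz',Q=Q,W=W,p=p,d=d)
print(st['eef_pos'],M.round(3).tolist(),st['qvel'].round(4))
w=W.reshape(-1,3); q=Q.reshape(-1,3); k=(np.hypot(w[:,0]-517,w[:,1]-266)<32)&(w[:,2]>116)&(w[:,2]<124)
print(cv2.minAreaRect(w[k][:,:2].astype(np.float32)),w[k].mean(0)); print('tool yz',cv2.minAreaRect(q[k][:,1:].astype(np.float32)))
k=(np.hypot(w[:,0]-517,w[:,1]-266)<70)&(w[:,2]>25)&(w[:,2]<35); print(cv2.minAreaRect(w[k][:,:2].astype(np.float32)))
E
```

```text
[520.51414145 271.07101494  79.17733506] [[0.003, -0.981, 0.195], [0.004, 0.195, 0.981], [-1.0, -0.002, 0.004]] [ 0.0003  0.0002  0.0016  0.001  -0.0012 -0.0006]
((518.70947265625, 265.2345886230469), (44.26667022705078, 10.035338401794434), 78.63993835449219) [517.64927864 265.44180455 120.07478481]
tool yz ((0.5428261756896973, -5.908134460449219), (10.036555290222168, 44.265411376953125), 0.13490812480449677)
((518.8679809570312, 265.2726135253906), (94.49695587158203, 56.97486877441406), 78.92499542236328)
```

>>> {"api": "step_arm", "payload": {
  "rows": [
    [-1.1,-5.5,0,0,0,0,85],
    [-1.1,-5.5,0,0,0,0,85],
    [-1.1,-5.5,0,0,0,0,70],
    [-1.1,-5.5,0,0,0,0,60],
    [-1.1,-5.5,0,0,0,0,50],
    [-1.1,-5.5,0,0,0,0,38],
    [-1.1,-5.5,0,0,0,0,38],
    [-1.1,-5.5,0,0,0,0,38]
  ],
  "force": 40
}}

```text
clock: 4.35
eef_pos: [519.5, 265.6, 79.3]
tcp_rot: [-0.522, 1.566, 0.853]
contact_force: [0.3, 0.2, 3.3]
opening: 0.51
```

```bash
python3 - <<'E'
from h import *
st,M,p,d,Q,W=wrist('wrist4')
print(st['eef_pos'],st['contact_force'],st['wrist_torque'],st['opening'],st['opening']*85)
E
```

```text
[519.46316828 265.59475701  79.29646241] [0.32961914 0.23526562 3.34288531] [-0.22917398  0.09515413 -0.04698164] 0.5096255876418693 43.31817494955889
```

View pics/wrist4.png

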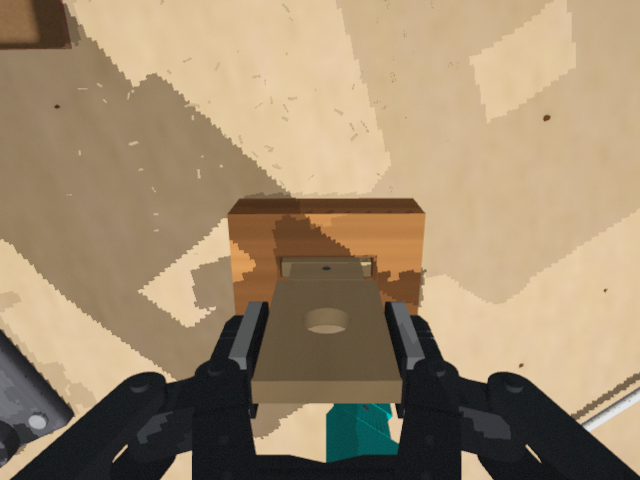

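Gripped, with the hole centred at (327,321) and both pads on the sides. I draw it straight up.

>>> {"api": "step_arm", "payload": {
  "rows": [
    [0,0,3,0,0,0,38],
    [0,0,7,0,0,0,38],
    [0,0,12,0,0,0,38],
    [0,0,18,0,0,0,38],
    [0,0,28,0,0,0,38],
    [0,0,45,0,0,0,38],
    [0,0,65,0,0,0,38],
    [0,0,75,0,0,0,38]
  ]
}}

```text
clock: 5.4
eef_pos: [520.2, 266.0, 156.3]
tcp_rot: [-0.65, 1.564, 0.725]
contact_force: [1.0, 0.4, -1.2]
opening: 0.511
```

```bash
python3 - <<'E'
from h import *
st,M,p,d,Q,W=wrist('wrist5'); np.savez('pics/wrist5.npz',Q=Q,W=W,p=p,d=d)
print(st['eef_pos'],st['contact_force'],st['wrist_torque'],st['opening'],M.round(4).tolist())
q=Q.reshape(-1,3); 
k=(abs(q[:,2])<20)&(abs(q[:,1])<30)&(q[:,0]>-60)&(q[:,0]<100); print(k.sum(),np.nanmin(q[k],0),np.nanmax(q[k],0))
for u,v in [(326,392),(326,350),(300,350),(350,350),(326,300),(326,280),(295,320),(360,320)]: print(u,v,Q[v,u].round(1))
E
```

```text
[520.17886454 265.97314285 156.33641018] [ 1.03753121  0.42801791 -1.18217845] [0.00434042 0.03917589 0.01967857] 0.5105044092589259 [[0.0053, -0.9809, 0.1946], [0.0047, 0.1946, 0.9809], [-1.0, -0.0043, 0.0056]]
16879 [-59.81493074  -4.49066168 -19.99757245] [67.89848868 13.04943835 19.99067903]
326 392 [-41.2  -0.2  -0.8]
326 350 [-26.1   3.9  -0.8]
300 350 [-27.    4.5  -9.2]
350 350 [-26.7   4.3   7. ]
326 300 [ 8.3  3.9 -0.8]
326 280 [25.1  4.8 -0.8]
295 320 [ -7.2   3.9 -12.2]
360 320 [-7.1  3.8 11.7]
```

View pics/wrist5.png

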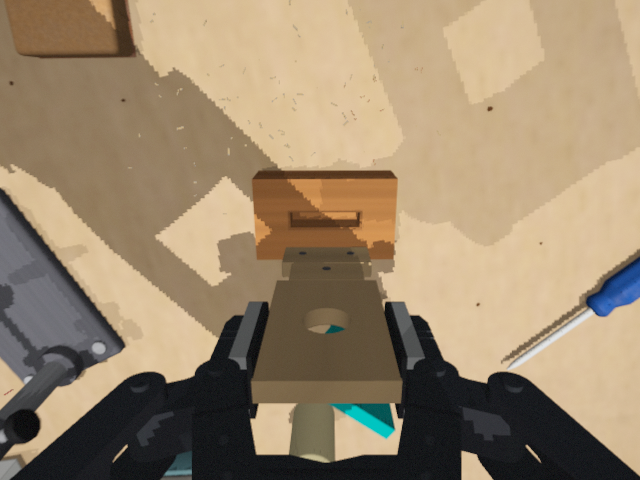

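Plate held square: centre on the tool axis, hole about 7 mm above the TCP. I move it in front of the hook tip, turned to the rod.

>>> {"api": "step_arm", "payload": {
  "rows": [
    [-15,-33,0,0,0,0.06,38],
    [-32,-70,0,0,0,0.12,38],
    [-50,-110,0,0,0,0.19,38],
    [-68,-150,0,0,0,0.26,38],
    [-85,-190,0,0,0,0.33,38],
    [-90,-230,0,-0.003,0.003,0.4,38],
    [-83,-262,0,-0.005,0.005,0.45,38],
    [-81.5,-273.5,0,-0.005,0.005,0.48,38]
  ]
}}

```text
clock: 6.45
eef_pos: [439.1, -8.9, 157.1]
tcp_rot: [-0.079, 1.57, 1.776]
contact_force: [-0.6, 0.1, -0.8]
opening: 0.508
```

>>> {"api": "step_arm", "payload": {
  "rows": [
    [0,0,0,0,0,0,38],
    [0,0,0,0,0,0,38],
    [0,0,0,0,0,0,38],
    [0,0,0,0,0,0,38],
    [0,0,0,0,0,0,38],
    [0,0,0,0,0,0,38],
    [0,0,0,0,0,0,38],
    [0,0,0,0,0,0,38]
  ]
}}

```text
clock: 7.45
eef_pos: [439.1, -9.0, 157.1]
tcp_rot: [-0.041, 1.57, 1.814]
contact_force: [0.9, 0.5, -2.1]
opening: 0.509
```

```bash
cat > chk.py <<'E'
import sys
from h import *
n=sys.argv[1]
st,M,p,d,Q,W=wrist('w'+n); np.savez(f'pics/w{n}.npz',Q=Q,W=W,p=p,d=d)
a=np.deg2rad(16.3); c=np.array([539.5,22.0]); ex=np.array([np.cos(a),np.sin(a)]); ey=np.array([-ex[1],ex[0]])
t=st['eef_pos']; f=st['contact_force']
print('t',st['clock'],'tcp',t.round(1),'X,Y',((t[:2]-c)@ex).round(1),((t[:2]-c)@ey).round(1),'F stand',(f[:2]@ex).round(2),(f[:2]@ey).round(2),f[2].round(2),'tq',st['wrist_torque'].round(2),'op',st['opening'].round(3))
print('toolx',M[:,0].round(4),'az z',np.degrees(np.arctan2(M[1,2],M[0,2])).round(2),'q6',st['qpos'][5].round(2))
p,d=vision.grab_frame('side'); np.savez(f'pics/s{n}.npz',p=p,d=d); save('s'+n,cv2.resize(p[130:330,220:420],None,fx=3,fy=3,interpolation=cv2.INTER_CUBIC))
E
python3 chk.py 6
```

```text
Traceback (most recent call last):
  File "chk.py", line 7, in <module>
    print('t',st['clock'],'tcp',t.round(1),'X,Y',((t[:2]-c)@ex).round(1),((t[:2]-c)@ey).round(1),'F stand',(f[:2]@ex).round(2),(f[:2]@ey).round(2),f[2].round(2),'tq',st['wrist_torque'].round(2),'op',st['opening'].round(3))
                                                                                                                                                                                                       ^^^^^^^^^^^^^^^^^^^
AttributeError: 'float' object has no attribute 'round'
```

View pics/w6.png

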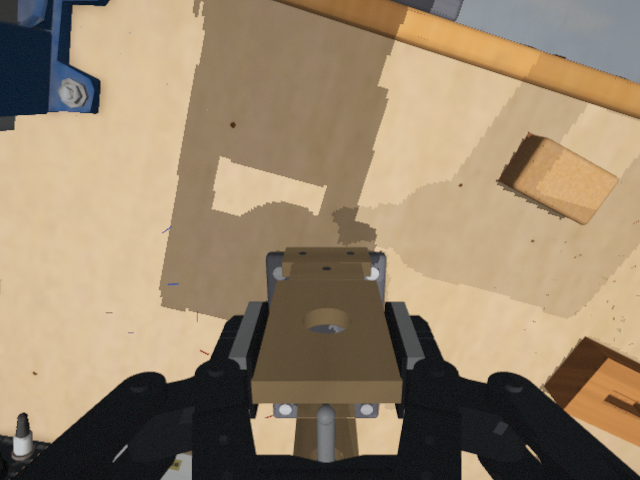

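```bash
sed -i 's/st\[.opening.\].round(3)/round(st["opening"],3)/' chk.py; python3 - <<'E'
from h import *
s=np.load('pics/w6.npz'); Q,W=s['Q'],s['W']
a=np.deg2rad(16.3); c=np.array([539.5,22.0]); ex=np.array([np.cos(a),np.sin(a)]); ey=np.array([-ex[1],ex[0]])
for v in range(404,462,6):
    row=Q[v,300:352]; 
    k=(row[:,0]<15)&(row[:,0]>-25); 
    if k.any(): print(v,'n',k.sum(),'cols',300+np.where(k)[0][[0,-1]],'z',np.nanmean(row[k,2]).round(2),'x top',np.nanmin(row[k,0]).round(1),'y',np.nanmedian(row[k,1]).round(1), 'Ztop',np.nanmax(W[v,300:352][k,2]).round(1))
E
python3 chk.py 7
```

```text
404 n 3 cols [325 327] z -0.59 x top 3.6 y -43.5 Ztop 153.5
410 n 17 cols [318 334] z -0.59 x top -0.9 y -43.1 Ztop 158.0
416 n 18 cols [317 334] z -0.8 x top -2.4 y -45.2 Ztop 159.5
422 n 18 cols [317 334] z -0.81 x top -3.1 y -47.7 Ztop 160.2
428 n 18 cols [317 334] z -0.82 x top 1.5 y -55.3 Ztop 155.6
434 n 18 cols [317 334] z -0.82 x top 1.5 y -58.9 Ztop 155.6
440 n 18 cols [317 334] z -0.82 x top 1.4 y -62.2 Ztop 155.7
446 n 18 cols [317 334] z -0.83 x top 1.5 y -65.4 Ztop 155.6
452 n 17 cols [318 334] z -0.6 x top 1.4 y -68.6 Ztop 155.8
458 n 19 cols [318 344] z 0.29 x top 1.7 y -72.7 Ztop 155.4
t 7.5 tcp [439.2  -9.  157.1] X,Y -105.0 -1.6 F stand 1.39 -0.07 -0.34 tq [-0.05 -0.01  0.03] op 0.512
toolx [-2.e-04  1.e-03 -1.e+00] az z 106.26 q6 -1.88
```

View pics/s7.png

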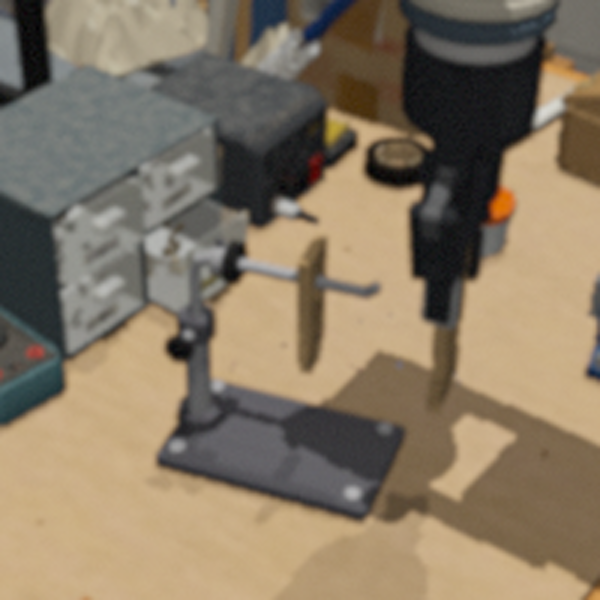

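Side view: wide plate hangs in front of the hook tip (365,290), narrow at (312,300). In the wrist frame the rod axis and plate centre agree to 0.3 mm in z, and the yaw is parallel. I lower 11 mm and advance to just in front of the tip.

>>> {"api": "step_arm", "payload": {
  "rows": [
    [0,0,-5,0,0,0,38],
    [0,0,-11,0,0,0,38],
    [5,1.4,-11,0,0,0,38],
    [12,3.5,-11,0,0,0,38],
    [20,5.8,-11,0,0,0,38],
    [26.5,7.8,-11,0,0,0,38],
    [28.8,8.4,-11,0,0,0,38],
    [28.8,8.4,-11,0,0,0,38]
  ]
}}

```text
clock: 8.6
eef_pos: [468.0, -0.5, 146.1]
tcp_rot: [0.11, 1.57, 1.964]
contact_force: [0.3, 0.3, -0.8]
opening: 0.509
```

```bash
python3 chk.py 8
```

```text
t 8.6 tcp [468.   -0.5 146.1] X,Y -75.0 -1.5 F stand 0.41 0.22 -0.81 tq [-0.05 -0.02  0.01] op 0.509
toolx [-4.e-04  1.e-03 -1.e+00] az z 106.27 q6 -1.86
```

View pics/w8.png

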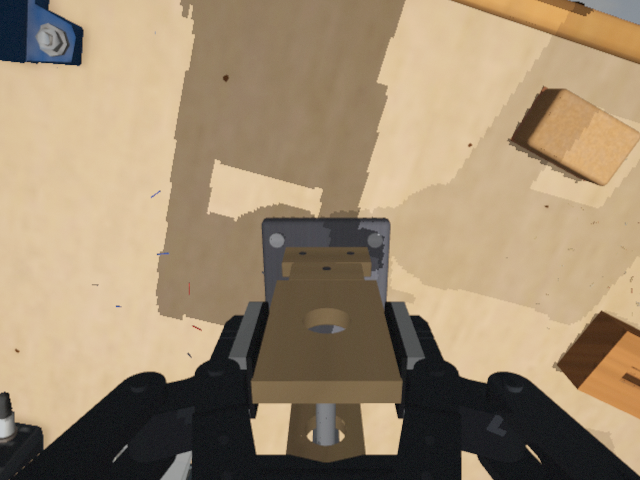

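View pics/s8.png

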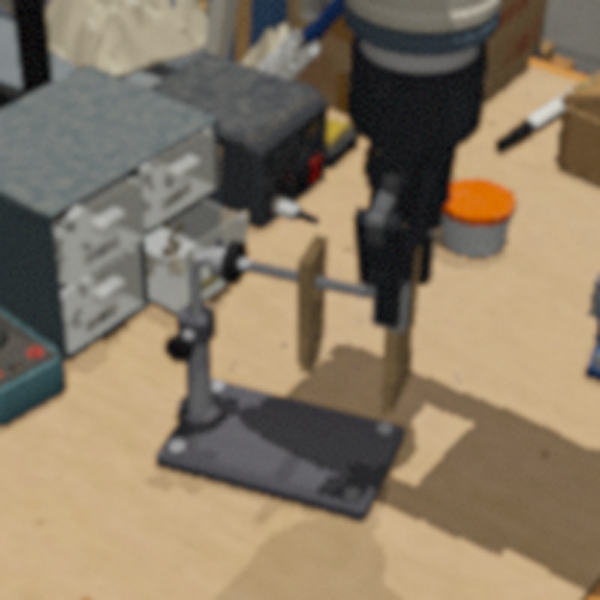

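Rod at cols 316–336, centred on the plate (326), with the narrow template's hole behind it at (326,430). I thread slowly over the tip.

>>> {"api": "step_arm", "payload": {
  "rows": [
    [4,1.2,0,0,0,0,38],
    [8,2.4,0,0,0,0,38],
    [12,3.5,0,0,0,0,38],
    [16,4.7,0,0,0,0,38],
    [20,5.8,0,0,0,0,38],
    [24,7,0,0,0,0,38],
    [28,8.2,0,0,0,0,38],
    [29,8.5,0,0,0,0,38]
  ]
}}

```text
clock: 9.7
eef_pos: [497.0, 8.0, 146.0]
tcp_rot: [0.175, 1.57, 2.03]
contact_force: [0.0, 0.2, -0.1]
opening: 0.51
```

```bash
python3 chk.py 9; python3 - <<'E'
from h import *
a=np.deg2rad(16.3); c=np.array([539.5,22.0]); ex=np.array([np.cos(a),np.sin(a)]); ey=np.array([-ex[1],ex[0]])
for n in '89':
    W=np.load(f'pics/w{n}.npz')['W'].reshape(-1,3); X=(W[:,:2]-c)@ex; Y=(W[:,:2]-c)@ey
    for z0 in (110,120,130,140,160,165,170):
        k=(abs(Y)<17)&(X>-50)&(X<0)&(W[:,2]>z0)&(W[:,2]<z0+5)&(abs(Y)>6); 
        if k.any(): print(n,z0,k.sum(),X[k].min().round(1),np.median(X[k]).round(1),X[k].max().round(1))
E
```

```text
t 9.7 tcp [497.   8. 146.] X,Y -44.8 -1.5 F stand 0.05 0.15 -0.06 tq [-0.03 -0.02 -0.05] op 0.51
toolx [-5.e-04  1.e-03 -1.e+00] az z 106.26 q6 -1.84
8 130 275 -23.2 -21.8 -20.4
8 140 356 -23.0 -21.7 -14.3
8 160 64 -23.3 -22.2 -21.2
9 110 191 -50.0 -49.5 -21.6
9 120 245 -50.0 -49.4 -48.7
9 130 283 -50.0 -49.4 -48.7
9 140 328 -50.0 -49.4 -41.0
9 160 494 -50.0 -49.3 -20.9
9 165 1041 -50.0 -48.7 -20.4
9 170 1959 -50.0 -21.5 -13.2
```

View pics/w9.png

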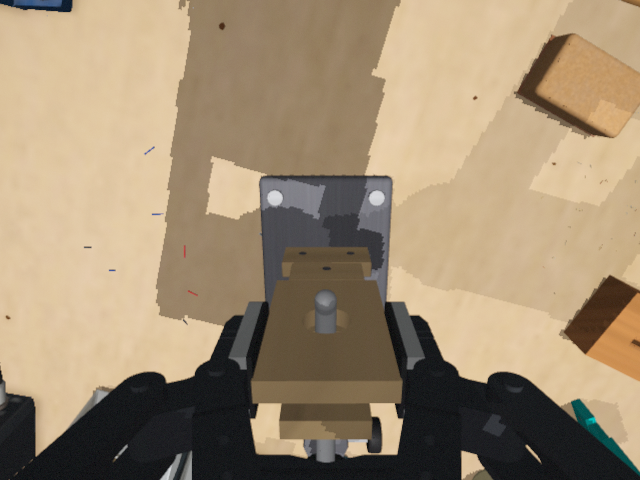

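View pics/s9.png

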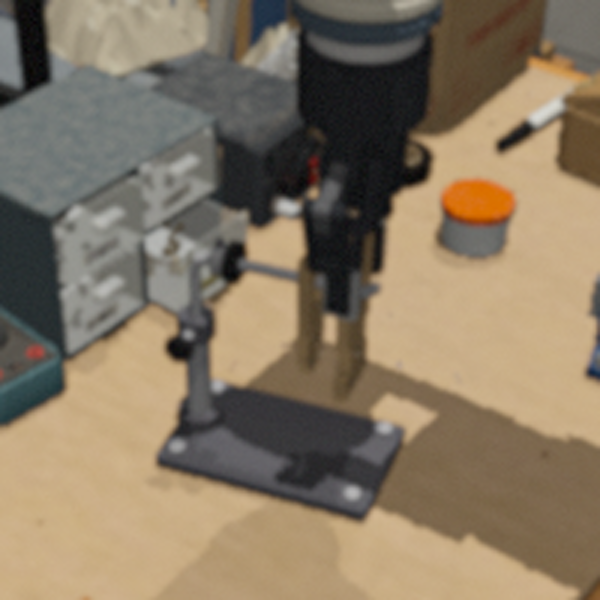

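Threaded: the tip shows in front of the plate at (325,300), narrow's top edge behind at (325,405). Forces are zero. I lower towards the hanging height.

>>> {"api": "step_arm", "payload": {
  "rows": [
    [0,0,-2,0,0,0,38],
    [0,0,-4,0,0,0,38],
    [0,0,-5,0,0,0,38],
    [0,0,-5.5,0,0,0,38],
    [0,0,-6,0,0,0,38],
    [0,0,-6,0,0,0,38],
    [0,0,-6,0,0,0,38],
    [0,0,-6,0,0,0,38]
  ]
}}

```text
clock: 10.8
eef_pos: [496.7, 8.0, 140.0]
tcp_rot: [0.28, 1.57, 2.135]
contact_force: [-0.4, -0.7, -0.7]
opening: 0.511
```

>>> {"api": "step_arm", "payload": {
  "rows": [
    [0,0,-0.3,0,0,0,38],
    [0,0,-0.6,0,0,0,38],
    [0,0,-0.6,0,0,0,38],
    [0,0,-0.6,0,0,0,38],
    [0,0,-0.6,0,0,0,38],
    [0,0,-0.6,0,0,0,38],
    [0,0,-0.6,0,0,0,38],
    [0,0,-0.6,0,0,0,38]
  ]
}}

```text
clock: 11.8
eef_pos: [496.7, 7.9, 139.5]
tcp_rot: [0.26, 1.57, 2.114]
contact_force: [0.1, -0.5, 0.1]
opening: 0.508
```

```bash
python3 chk.py 10
```

```text
t 11.8 tcp [496.7   7.9 139.5] X,Y -45.0 -1.5 F stand -0.09 -0.5 0.13 tq [-0.01 -0.03 -0.05] op 0.508
toolx [-6.e-04  1.e-03 -1.e+00] az z 106.26 q6 -1.84
```

>>> {"api": "step_arm", "payload": {
  "rows": [
    [0,0,-0.3,0,0,0,38],
    [0,0,-0.6,0,0,0,38],
    [0,0,-0.6,0,0,0,38],
    [0,0,-0.6,0,0,0,38],
    [0,0,-0.6,0,0,0,38],
    [0,0,-0.6,0,0,0,38],
    [0,0,-0.6,0,0,0,38],
    [0,0,-0.6,0,0,0,38]
  ]
}}

```text
clock: 12.9
eef_pos: [496.7, 7.9, 138.9]
tcp_rot: [0.235, 1.57, 2.09]
contact_force: [0.6, 0.5, -0.9]
opening: 0.512
```

>>> {"api": "step_arm", "payload": {
  "rows": [
    [0,0,-0.3,0,0,0,38],
    [0,0,-0.6,0,0,0,38],
    [0,0,-0.6,0,0,0,38],
    [0,0,-0.6,0,0,0,38],
    [0,0,-0.6,0,0,0,38],
    [0,0,-0.6,0,0,0,38],
    [0,0,-0.6,0,0,0,38],
    [0,0,-0.6,0,0,0,38]
  ]
}}

```text
clock: 13.9
eef_pos: [496.7, 7.9, 138.2]
tcp_rot: [0.276, 1.57, 2.13]
contact_force: [0.1, 0.3, -1.0]
opening: 0.51
```

>>> {"api": "step_arm", "payload": {
  "rows": [
    [0,0,-0.3,0,0,0,38],
    [0,0,-0.6,0,0,0,38],
    [0,0,-0.6,0,0,0,38],
    [0,0,-0.6,0,0,0,38],
    [0,0,-0.6,0,0,0,38],
    [0,0,-0.6,0,0,0,38],
    [0,0,-0.6,0,0,0,38],
    [0,0,-0.6,0,0,0,38]
  ]
}}

```text
clock: 14.9
eef_pos: [496.8, 7.9, 138.0]
tcp_rot: [0.091, 1.57, 1.946]
contact_force: [-0.7, -0.2, 5.3]
opening: 0.511
```

>>> {"api": "step_arm", "payload": {
  "rows": [
    [0,0,-0.2,0,0,0,38],
    [0,0,-0.4,0,0,0,38],
    [0,0,-0.4,0,0,0,38],
    [0,0,-0.4,0,0,0,38],
    [0,0,-0.4,0,0,0,38],
    [0,0,-0.4,0,0,0,38],
    [0,0,-0.4,0,0,0,38],
    [0,0,-0.4,0,0,0,38]
  ]
}}

```text
clock: 15.9
eef_pos: [496.8, 8.0, 137.9]
tcp_rot: [-0.063, 1.57, 1.792]
contact_force: [-2.9, 0.2, 7.5]
opening: 0.503
```

```bash
python3 chk.py 11
```

```text
t 15.9 tcp [496.8   8.  137.9] X,Y -44.9 -1.5 F stand -2.71 1.0 7.52 tq [-0.    0.49 -0.01] op 0.503
toolx [-2.0e-04  1.1e-03 -1.0e+00] az z 106.26 q6 -1.84
```

Contact felt at TCP z≈138.1 (7 N). I lift 0.8 mm clear of the rod and slide towards the narrow one.

>>> {"api": "step_arm", "payload": {
  "rows": [
    [0,0,0.5,0,0,0,38],
    [0,0,0.9,0,0,0,38],
    [2.5,0.7,0.9,0,0,0,38],
    [5.5,1.6,0.9,0,0,0,38],
    [8.5,2.5,0.9,0,0,0,38],
    [11.5,3.4,0.9,0,0,0,38],
    [14,4.1,0.9,0,0,0,38],
    [15,4.4,0.9,0,0,0,38]
  ]
}}

```text
clock: 17.0
eef_pos: [512.0, 12.4, 138.8]
tcp_rot: [-0.026, 1.57, 1.829]
contact_force: [0.6, -0.5, -1.3]
opening: 0.508
```

```bash
python3 chk.py 12
```

```text
t 17.0 tcp [512.   12.4 138.8] X,Y -29.1 -1.5 F stand 0.44 -0.61 -1.33 tq [-0.    0.03  0.02] op 0.508
toolx [-3.0e-04  1.1e-03 -1.0e+00] az z 106.26 q6 -1.83
```

View pics/w12.png

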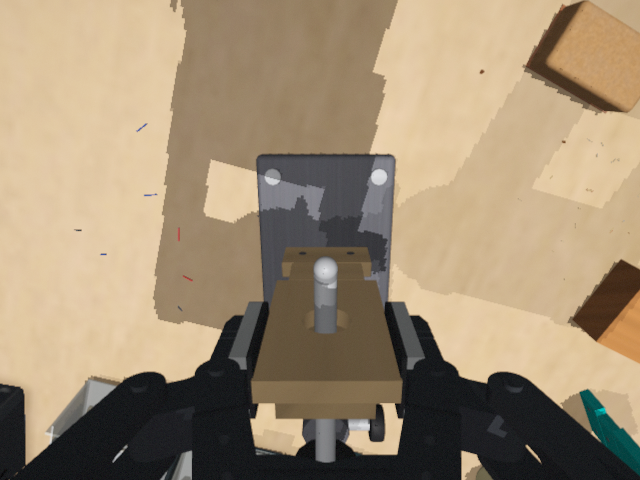

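View pics/s12.png

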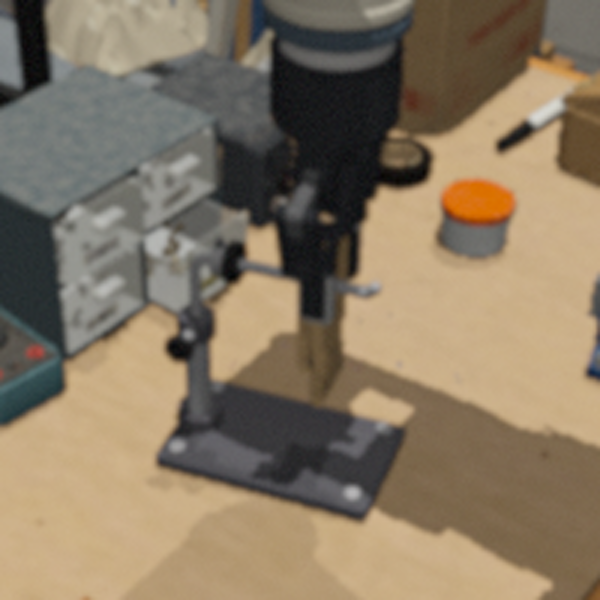

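Narrow's top edge (275–375, 408) is just behind the wide plate and centred between the fingers. I push on at about 20 mm/s.

>>> {"api": "step_arm", "payload": {
  "rows": [
    [1.5,0.4,0,0,0,0,38],
    [3.5,1,0,0,0,0,38],
    [6,1.8,0,0,0,0,38],
    [9,2.6,0,0,0,0,38],
    [12,3.5,0,0,0,0,38],
    [15,4.4,0,0,0,0,38],
    [18,5.3,0,0,0,0,38],
    [20,5.8,0,0,0,0,38]
  ]
}}

```text
clock: 18.1
eef_pos: [532.1, 18.2, 138.8]
tcp_rot: [-0.035, 1.57, 1.82]
contact_force: [-0.2, -1.0, 0.4]
opening: 0.506
```

```bash
python3 chk.py 13; python3 - <<'E'
from h import *
a=np.deg2rad(16.3); c=np.array([539.5,22.0]); ex=np.array([np.cos(a),np.sin(a)]); ey=np.array([-ex[1],ex[0]])
for nm,W in (('w13',np.load('pics/w13.npz')['W']),('w12',np.load('pics/w12.npz')['W']),('side0',cloud('side',np.load('pics/side0.npz')['d'])),('scene0',cloud('scene',np.load('pics/scene0.npz')['d']))):
    W=W.reshape(-1,3);X=(W[:,:2]-c)@ex; Y=(W[:,:2]-c)@ey
    k=(X>5)&(X<45)&(abs(Y)<15)&(W[:,2]>156.5)&(W[:,2]<166); print(nm,k.sum(),np.percentile(X[k],[0,3,10,50,90,97,100]).round(1) if k.any() else '')
E
```

```text
t 18.1 tcp [532.1  18.2 138.8] X,Y -8.1 -1.5 F stand -0.5 -0.9 0.45 tq [-0.06  0.06  0.01] op 0.506
toolx [-3.e-04  1.e-03 -1.e+00] az z 106.27 q6 -1.82
w13 1703 [27.9 28.6 29.  30.1 34.4 35.6 38.3]
w12 0 
side0 73 [26.5 28.1 28.6 34.3 42.4 43.7 44.8]
scene0 49 [27.  27.8 29.1 33.4 42.9 44.2 44.3]
```

View pics/w13.png

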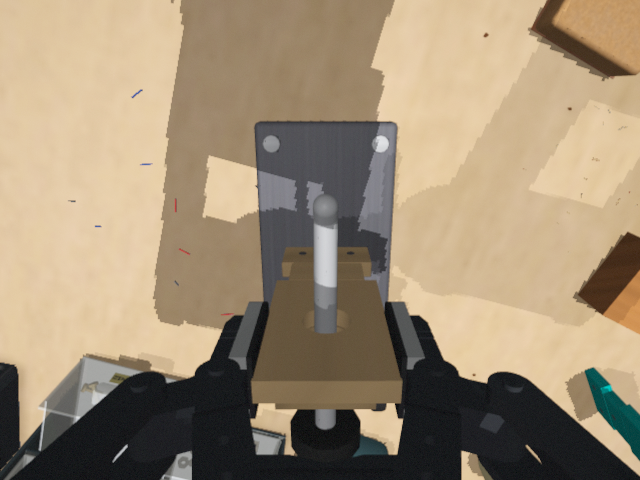

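View pics/s13.png

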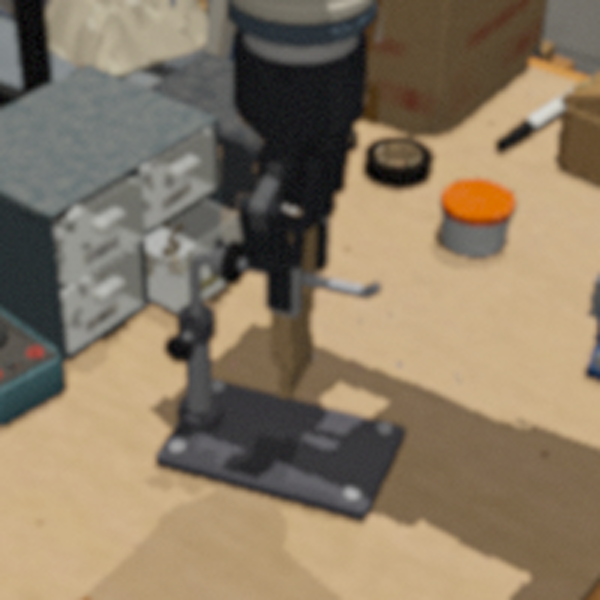

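Narrow rides just behind the wide plate, and the disc shows at (325,432), its front at about X=28, 24 mm ahead. I go 18 mm, then by feel.

>>> {"api": "step_arm", "payload": {
  "rows": [
    [1.5,0.4,0,0,0,0,38],
    [4,1.2,0,0,0,0,38],
    [7,2,0,0,0,0,38],
    [10,2.9,0,0,0,0,38],
    [13,3.8,0,0,0,0,38],
    [15,4.4,0,0,0,0,38],
    [17,5,0,0,0,0,38],
    [17.3,5.1,0,0,0,0,38]
  ]
}}

```text
clock: 19.2
eef_pos: [549.7, 23.4, 138.8]
tcp_rot: [-0.394, 1.57, 1.46]
contact_force: [-0.1, 0.1, -1.0]
opening: 0.507
```

>>> {"api": "step_arm", "payload": {
  "rows": [
    [0.4,0.1,0,0,0,0,38],
    [0.8,0.2,0,0,0,0,38],
    [1.2,0.35,0,0,0,0,38],
    [1.6,0.45,0,0,0,0,38],
    [2,0.6,0,0,0,0,38],
    [2,0.6,0,0,0,0,38],
    [2,0.6,0,0,0,0,38],
    [2,0.6,0,0,0,0,38]
  ]
}}

```text
clock: 20.2
eef_pos: [551.7, 24.0, 138.8]
tcp_rot: [-0.503, 1.57, 1.352]
contact_force: [0.2, 0.4, -1.3]
opening: 0.508
```

```bash
python3 chk.py 14
```

```text
t 20.2 tcp [551.7  24.  138.8] X,Y 12.3 -1.5 F stand 0.31 0.32 -1.27 tq [-0.02  0.01  0.01] op 0.508
toolx [ 2.0e-04  1.1e-03 -1.0e+00] az z 106.27 q6 -1.82
```

View pics/w14.png

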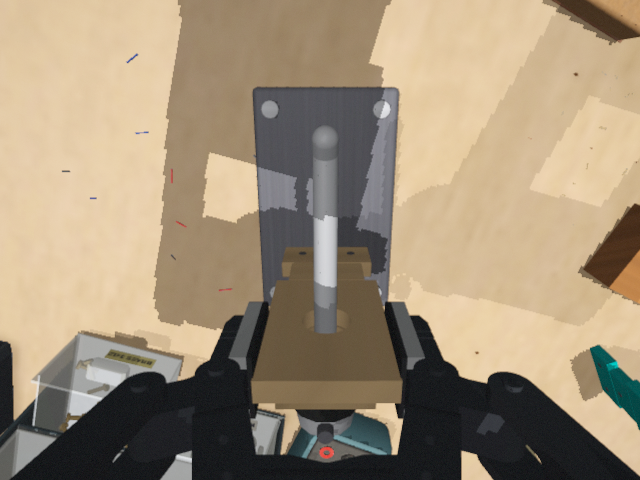

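>>> {"api": "step_arm", "payload": {
  "rows": [
    [0.4,0.1,0,0,0,0,38],
    [0.8,0.2,0,0,0,0,38],
    [1.2,0.35,0,0,0,0,38],
    [1.5,0.45,0,0,0,0,38],
    [1.9,0.55,0,0,0,0,38],
    [1.9,0.55,0,0,0,0,38],
    [1.9,0.55,0,0,0,0,38],
    [1.9,0.55,0,0,0,0,38]
  ]
}}

```text
clock: 21.3
eef_pos: [553.6, 24.5, 138.8]
tcp_rot: [-0.56, 1.57, 1.294]
contact_force: [0.2, 0.3, -1.6]
opening: 0.509
```

>>> {"api": "step_arm", "payload": {
  "rows": [
    [0.3,0.1,0,0,0,0,38],
    [0.5,0.15,0,0,0,0,38],
    [0.8,0.2,0,0,0,0,38],
    [1,0.3,0,0,0,0,38],
    [1,0.3,0,0,0,0,38],
    [1,0.3,0,0,0,0,38],
    [1,0.3,0,0,0,0,38],
    [1,0.3,0,0,0,0,38]
  ]
}}

```text
clock: 22.3
eef_pos: [554.7, 24.9, 138.8]
tcp_rot: [-0.614, 1.57, 1.241]
contact_force: [0.5, 0.3, -0.9]
opening: 0.507
```

>>> {"api": "step_arm", "payload": {
  "rows": [
    [0.3,0.1,0,0,0,0,38],
    [0.5,0.15,0,0,0,0,38],
    [0.8,0.2,0,0,0,0,38],
    [1,0.3,0,0,0,0,38],
    [1,0.3,0,0,0,0,38],
    [1,0.3,0,0,0,0,38],
    [1,0.3,0,0,0,0,38],
    [1,0.3,0,0,0,0,38]
  ]
}}

```text
clock: 23.3
eef_pos: [555.7, 25.2, 138.8]
tcp_rot: [-0.639, 1.57, 1.215]
contact_force: [0.4, 0.3, -1.5]
opening: 0.507
```

>>> {"api": "step_arm", "payload": {
  "rows": [
    [0.3,0.1,0,0,0,0,38],
    [0.5,0.15,0,0,0,0,38],
    [0.8,0.2,0,0,0,0,38],
    [1,0.3,0,0,0,0,38],
    [1,0.3,0,0,0,0,38],
    [1,0.3,0,0,0,0,38],
    [1,0.3,0,0,0,0,38],
    [1,0.3,0,0,0,0,38]
  ]
}}

```text
clock: 24.3
eef_pos: [556.7, 25.5, 138.9]
tcp_rot: [-0.733, 1.57, 1.122]
contact_force: [-0.2, -0.2, -2.3]
opening: 0.511
```

```bash
python3 chk.py 15
```

```text
t 24.3 tcp [556.7  25.5 138.9] X,Y 17.5 -1.5 F stand -0.27 -0.14 -2.26 tq [ 0.    0.01 -0.02] op 0.511
toolx [ 5.0e-04  1.1e-03 -1.0e+00] az z 106.27 q6 -1.81
```

>>> {"api": "step_arm", "payload": {
  "rows": [
    [0.3,0.1,0,0,0,0,38],
    [0.7,0.2,0,0,0,0,38],
    [1.1,0.3,0,0,0,0,38],
    [1.4,0.4,0,0,0,0,38],
    [1.4,0.4,0,0,0,0,38],
    [1.4,0.4,0,0,0,0,38],
    [1.4,0.4,0,0,0,0,38],
    [1.4,0.4,0,0,0,0,38]
  ]
}}

```text
clock: 25.4
eef_pos: [558.0, 25.9, 138.8]
tcp_rot: [-0.517, 1.57, 1.338]
contact_force: [-2.4, -0.5, -0.8]
opening: 0.506
```

```bash
python3 chk.py 16
```

```text
t 25.4 tcp [558.   25.9 138.8] X,Y 18.8 -1.5 F stand -2.44 0.2 -0.79 tq [-0.12  0.47 -0.08] op 0.506
toolx [ 3.0e-04  1.1e-03 -1.0e+00] az z 106.27 q6 -1.81
```

View pics/s16.png

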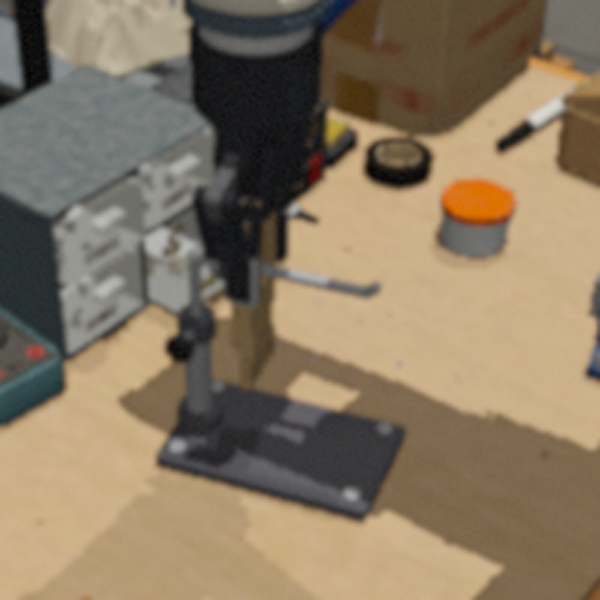

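View pics/w16.png

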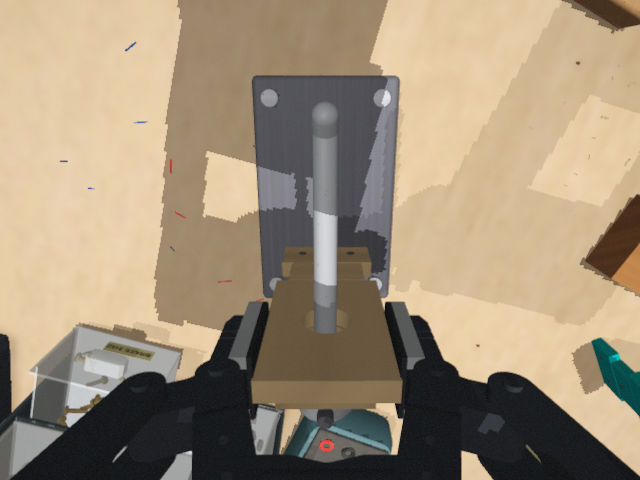

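Contact with the stop felt: −2.4 N along the rod, from about X=17.8. I press further to about 7 N.

>>> {"api": "step_arm", "payload": {
  "rows": [
    [0.4,0.1,0,0,0,0,38],
    [0.8,0.2,0,0,0,0,38],
    [1.2,0.35,0,0,0,0,38],
    [1.5,0.45,0,0,0,0,38],
    [1.5,0.45,0,0,0,0,38],
    [1.5,0.45,0,0,0,0,38],
    [1.5,0.45,0,0,0,0,38],
    [1.5,0.45,0,0,0,0,38]
  ]
}}

```text
clock: 26.5
eef_pos: [559.1, 26.2, 138.8]
tcp_rot: [0.308, 1.57, 2.163]
contact_force: [-5.3, -0.9, 2.3]
opening: 0.506
```

```bash
python3 chk.py 17
```

```text
t 26.5 tcp [559.1  26.2 138.8] X,Y 20.0 -1.5 F stand -5.31 0.66 2.26 tq [-0.25  0.77  0.02] op 0.506
toolx [-6.e-04  9.e-04 -1.e+00] az z 106.27 q6 -1.81
```

>>> {"api": "step_arm", "payload": {
  "rows": [
    [0.5,0.15,0,0,0,0,38],
    [0.8,0.25,0,0,0,0,38],
    [1.1,0.3,0,0,0,0,38],
    [1.1,0.3,0,0,0,0,38],
    [1.1,0.3,0,0,0,0,38],
    [1.1,0.3,0,0,0,0,38],
    [1.1,0.3,0,0,0,0,38],
    [1.1,0.3,0,0,0,0,38]
  ]
}}

```text
clock: 27.6
eef_pos: [559.5, 26.3, 138.7]
tcp_rot: [1.016, 1.569, 2.87]
contact_force: [-6.4, -2.0, 4.2]
opening: 0.512
```

```bash
python3 chk.py 18
```

```text
t 27.6 tcp [559.5  26.3 138.7] X,Y 20.4 -1.5 F stand -6.73 -0.15 4.15 tq [-0.36  0.92 -0.03] op 0.512
toolx [-2.2e-03  6.0e-04 -1.0e+00] az z 106.27 q6 -1.81
```

About 6.7 N pressed home. I ease back to a light touch, still in contact, before opening.

>>> {"api": "step_arm", "payload": {
  "rows": [
    [-0.5,-0.15,0,0,0,0,38],
    [-1,-0.3,0,0,0,0,38],
    [-1.4,-0.4,0,0,0,0,38],
    [-1.7,-0.5,0,0,0,0,38],
    [-1.7,-0.5,0,0,0,0,38],
    [-1.7,-0.5,0,0,0,0,38],
    [-1.7,-0.5,0,0,0,0,38],
    [-1.7,-0.5,0,0,0,0,38]
  ]
}}

```text
clock: 28.7
eef_pos: [557.8, 25.8, 138.7]
tcp_rot: [0.988, 1.569, 2.843]
contact_force: [-1.6, -0.4, -0.9]
opening: 0.512
```

```bash
python3 chk.py 19
```

```text
t 28.7 tcp [557.8  25.8 138.7] X,Y 18.6 -1.5 F stand -1.6 0.06 -0.9 tq [-0.05  0.2   0.02] op 0.512
toolx [-2.e-03  6.e-04 -1.e+00] az z 106.27 q6 -1.81
```

View pics/w19.png

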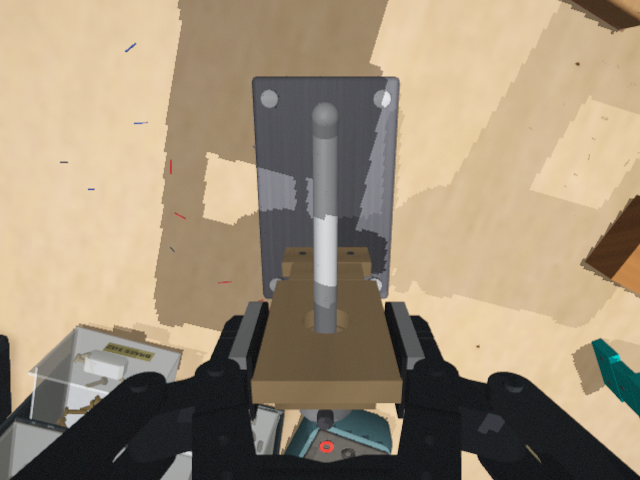

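>>> {"api": "step_arm", "payload": {
  "rows": [
    [0,0,-0.3,0,0,0,38],
    [0,0,-0.5,0,0,0,38],
    [0,0,-0.5,0,0,0,44],
    [0,0,-0.5,0,0,0,47],
    [0,0,-0.5,0,0,0,50],
    [0,0,-0.5,0,0,0,56],
    [0,0,-0.5,0,0,0,62],
    [0,0,-0.5,0,0,0,66]
  ]
}}

```text
clock: 29.8
eef_pos: [557.8, 25.8, 138.2]
tcp_rot: [0.984, 1.569, 2.839]
contact_force: [0.2, -0.1, -0.2]
opening: 0.775
```

```bash
python3 chk.py 20
```

```text
t 29.8 tcp [557.8  25.8 138.2] X,Y 18.7 -1.5 F stand 0.15 -0.14 -0.22 tq [ 0.08  0.05 -0.06] op 0.775
toolx [-1.9e-03  6.0e-04 -1.0e+00] az z 106.27 q6 -1.81
```

View pics/w20.png

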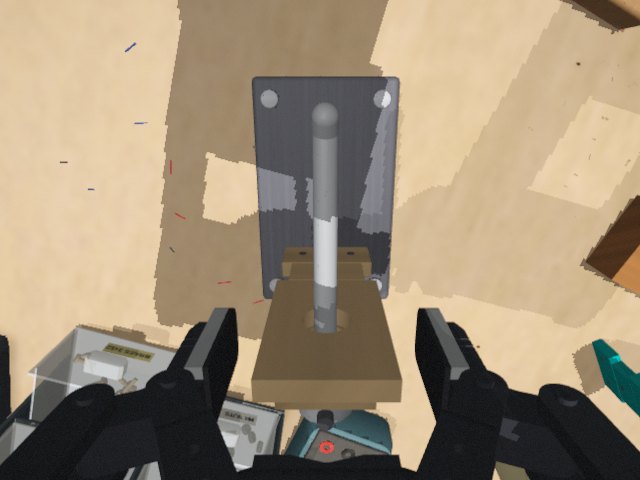

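View pics/s20.png

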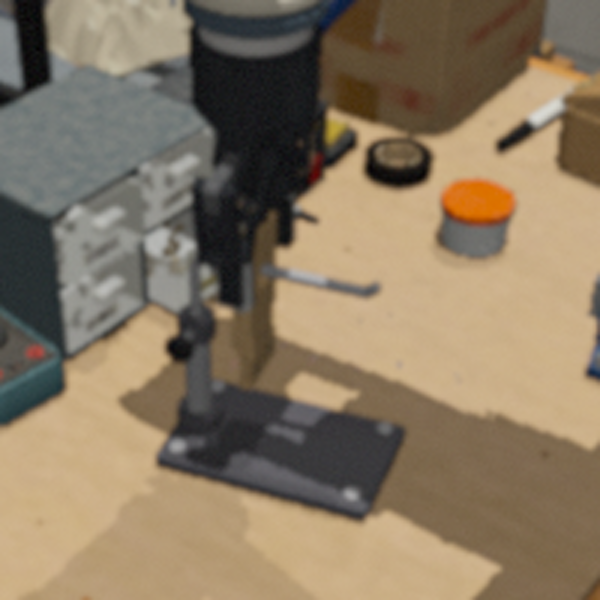

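Released: the plate hangs straight, with fingers clear on both sides (238 and 418 against the plate's 252–401). I rise straight up.

>>> {"api": "step_arm", "payload": {
  "rows": [
    [0,0,5,0,0,0,66],
    [0,0,12,0,0,0,66],
    [0,0,22,0,0,0,66],
    [0,0,35,0,0,0,66],
    [0,0,50,0,0,0,66],
    [0,0,70,0,0,0,66],
    [0,0,90,0,0,0,66],
    [0,0,100,0,0,0,66]
  ]
}}

```text
clock: 30.9
eef_pos: [558.4, 25.8, 240.1]
tcp_rot: [-0.538, 1.57, 1.317]
contact_force: [-0.8, -0.3, -0.8]
opening: 0.771
```

>>> {"api": "step_arm", "payload": {
  "rows": [
    [-15,-5,15,0,0,0,66],
    [-40,-12,30,0,0,0,66],
    [-70,-20,40,0,0,0,66],
    [-100,-40,50,0,0,0,66],
    [-130,-80,60,0,0,0,66],
    [-145,-120,60,0,0,0,66],
    [-150,-150,60,0,0,0,66],
    [-150,-150,60,0,0,0,66]
  ]
}}

```text
clock: 31.9
eef_pos: [407.9, -125.5, 300.3]
tcp_rot: [-1.037, 1.57, 0.815]
contact_force: [-1.1, 0.1, -0.3]
opening: 0.773
```

```bash
python3 chk.py 21; python3 - <<'E'
from h import *
a=np.deg2rad(16.3); c=np.array([539.5,22.0]); ex=np.array([np.cos(a),np.sin(a)]); ey=np.array([-ex[1],ex[0]])
p,d=vision.grab_frame('scene'); save('sc21',cv2.resize(p[170:320,180:400],None,fx=3.6,fy=3.6,interpolation=cv2.INTER_CUBIC))
for nm,W in (('side',cloud('side',np.load('pics/s21.npz')['d'])),('scene',cloud('scene',d))):
    W=W.reshape(-1,3);X=(W[:,:2]-c)@ex; Y=(W[:,:2]-c)@ey
    for z0 in range(70,190,10):
        k=(X>0)&(X<34)&(abs(Y)<26)&(W[:,2]>z0)&(W[:,2]<z0+10)
        if k.any(): print(nm,z0,k.sum(),'X',np.percentile(X[k],[2,50,98]).round(1),'Y',np.percentile(Y[k],[2,98]).round(1))
E
```

```text
t 31.9 tcp [ 407.9 -125.5  300.3] X,Y -167.7 -104.7 F stand -1.06 0.42 -0.29 tq [ 0.02 -0.02 -0.05] op 0.773
toolx [ 3.e-04  4.e-04 -1.e+00] az z 106.11 q6 -2.15
side 70 42 X [12.1 12.9 19.1] Y [-18.9  22.2]
side 80 52 X [11.8 13.1 26.9] Y [-18.5  20.4]
side 90 57 X [12.1 13.5 25.3] Y [-17.7  21.3]
side 100 46 X [12.1 13.8 27. ] Y [-12.1  17.4]
side 110 60 X [12.  13.  26.7] Y [-23.5  21.4]
side 120 67 X [12.1 13.3 28.3] Y [-23.5  21.8]
side 130 65 X [12.  13.8 28.3] Y [-14.6  21. ]
side 140 67 X [ 2.8 14.7 32.9] Y [-23.9  22.4]
side 150 95 X [ 1.5 12.8 32.8] Y [-23.1  21.4]
side 160 76 X [12.1 13.3 30.4] Y [-24.7  21.9]
side 170 123 X [12.1 16.7 28. ] Y [-23.1  21.7]
side 180 21 X [12.  14.3 19.4] Y [-20.3  19.5]
scene 70 44 X [11.3 13.8 19.8] Y [-21.  24.]
scene 80 48 X [12.3 14.3 26.6] Y [-21.  23.]
scene 90 47 X [12.9 14.7 27.4] Y [-16.   19.9]
scene 100 45 X [11.8 14.6 28.9] Y [-16.5  18.3]
scene 110 52 X [12.1 14.5 30.5] Y [-20.5  23.4]
scene 120 49 X [12.9 14.6 29.5] Y [-17.   22.6]
scene 130 60 X [12.7 14.9 29.8] Y [-17.2  24. ]
scene 140 42 X [ 4.8 14.6 33.2] Y [-22.2  22.5]
scene 150 78 X [ 2.3 14.1 33.3] Y [-21.8  22.3]
scene 160 53 X [11.9 14.4 28.1] Y [-20.7  22.9]
scene 170 79 X [12.3 15.  29.5] Y [-22.   22.8]
scene 180 9 X [11.8 16.7 20. ] Y [-11.1  19.2]
```

View pics/s21.png

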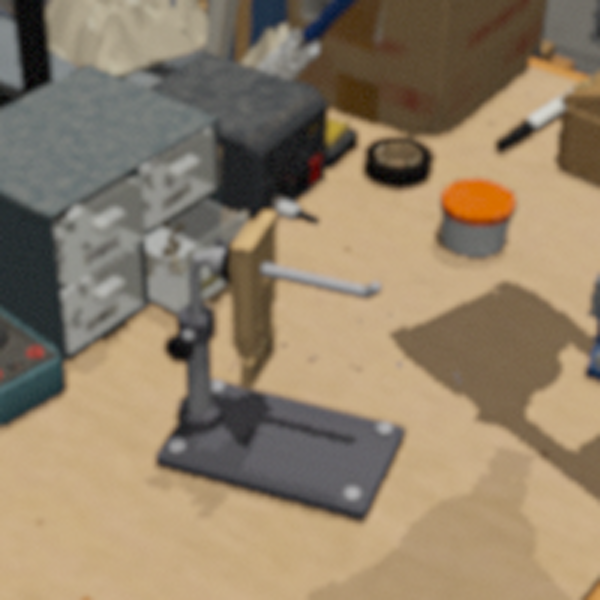

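View pics/sc21.png

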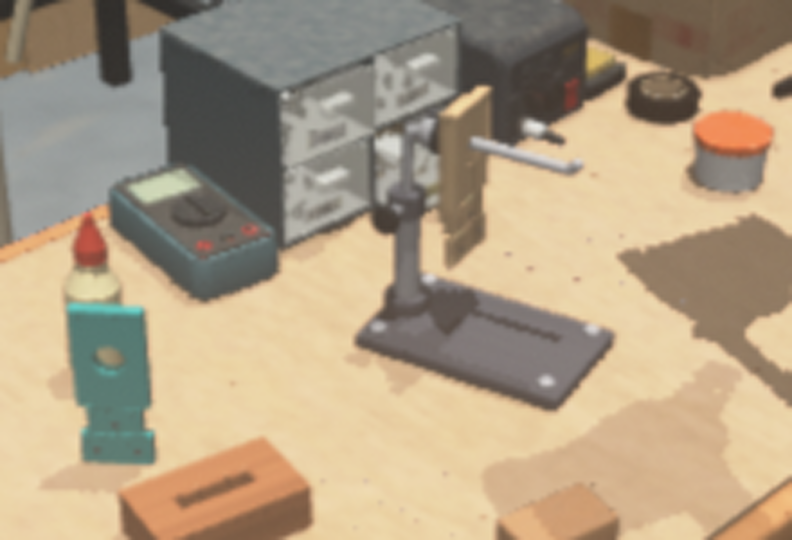

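Both plates hang upright and face to face against the stop (side 255,295; scene 465,175). The bystanders are where they were, so I hand in.

```bash
python3 -c "
from rig import order
print(order.sign_off())"
```

```text
the job is handed in; nothing more can be done
None
```

The wide template now hangs on the hook in front of the narrow one, with the pair against the rubber stop, and the job was handed in at about 32 s of the 64 s.

- **Hanging it:** I drew the plate straight up out of its block and threaded its hole over the hook tip with no contact force. I then lowered it until it touched the rod (up to about 7.5 N downward) and lifted it 0.9 mm clear for the slide.
- **Pressing home:** I slid it back until the narrow one met the stop, about 2.4 N at first touch. I pressed to about 6.7 N along the rod, eased to about 1.6 N, opened the fingers and rose straight up.
- **Last checks:** Depth from both fixed cameras shows the wide plate's front at the same distance along the rod from bottom to top, within about 1 mm. Together the pair spans about 16–18 mm along the rod for 16 mm of plywood, so they hang straight and close together.
- **Bystanders:** In the last pictures the glue bottle, tub, sanding block and turquoise look-alike looked unmoved. I judged this by eye and did not measure it.

Two things to note:
- **First descent:** it ended about 5 mm off to one side because the arm was still settling. I corrected this before gripping.
- **Side load while pressing:** the force reading also showed about 4 N upward, so the plate bore lightly on the rod. This went away when I eased off.

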